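# Fit the column of a pour-over coffee stand and lock its collet lever

## Task

Take the long round steel column out of the wooden block and feed it, foot first, down into the open collet of the pour-over stand until it is fully home on the hard depth stop inside. The stop cannot be seen and is set to a different depth each time, and the collet drags on the column before that, so go by feel: push through the drag, but do not ram the column against the stop. Then swing the collet's lever all the way round to closed, let go, and leave the shorter hexagonal column in its block and the cup, pitcher and tamper where they stand.

Things in the scene. Friction and masses are not known exactly. Their poses are not given: they have to be found in the camera images.
- round_mid (a point): Centre of the round steel column, the one to fit: a plain round bar 16 mm in diameter, 170 mm long, about 0.2 kg, its foot tapering over the last 4 mm to 11 mm across. It stands upright in one of the block's two holes, 40 mm of it sunk. This point is half-way up on its axis, 85 mm from either end; z runs along the bar, up.
- round_foot (a point): Centre of the lower end face of the round column, on its axis.
- hex_mid (a point): Centre of the hexagonal steel column (14 mm across flats, 130 mm long, so 40 mm shorter than the round one), which stays in the other hole of the block. It is 90 mm from the round one.
- block: Wooden block 70 x 160 x 55 mm (x, y, z), fixed, with two holes 18 mm wide and 40 mm deep (their floors 15 mm above the counter) at 45 mm either side of its centre along its y. Origin at the centre of its underside, on the counter.
- collet_mouth (a point): Centre of the open collet's funnel mouth, on the collet's vertical axis, 105 mm above the counter. The steel funnel is 12 mm deep, about 33 mm wide inside at the mouth, and narrows to a bore 18 mm wide. 36 to 44 mm below the mouth two spring balls resist the foot (5 to 15 N), then drag on the column (3 to 12 N) all the way down; they hold it where it is left, so it does not sink by itself.
- lever (a joint): Angle of the collet lever about the collet's vertical axis: 0 open, 1.2 rad closed (hard stop), growing anticlockwise seen from above. Starts near open. At q the arm points, seen from above, along (stand's yaw - 2.171 + q) rad from +x. It stays where it is left; it takes about 3 N at the knob, rising to about 5 N as the jaws close on the column in the last half.
- lever_knob (a point): Point on the axis of the lever's upright black round knob, 100 mm above the counter. The knob is 18 mm in diameter, reaches from 62 to 122 mm above the counter and stands 125 mm from the collet's axis, at the end of a round arm 12 mm thick that lies 65 mm above the counter.
- cup: White ceramic cup, 84 mm wide, 60 mm high; bystander. Origin at the centre of its underside.
- pitcher: Steel milk pitcher with a handle, 80 mm wide, 95 mm high; bystander. Origin at the centre of its underside.
- tamper: Steel coffee tamper, 58 mm wide, 90 mm high; bystander. Origin at the centre of its underside.
- stand: The pour-over stand, fixed: a dark wooden board 150 x 150 x 18 mm with an aluminium clamp block 50 x 50 mm on it, up to 93 mm above the counter, which carries the funnel and the lever. Origin under the collet's axis, on the counter; its yaw is the stand's yaw.
Things that resemble listed ones, but are neither listed nor needed, are in the scene too. What is shaped like the part that bears round_mid but green or pink is not meant. There is more than one size of the stand; the job needs the largest.

How it is judged:
By the outcome, as a careful person would: the job done as asked, in the order asked, and still so for the second after the job is handed in, with the robot touching nothing.
It also fails if it takes over 72 s, if anything falls off the work surface, if the arm or the gripper's body presses on something with over 40 N, if the wrist force passes 120 N, or if a joint passes its speed limit or range.

## Robot

A 7-joint arm with a two-finger parallel gripper is mounted at the origin on the work surface. World frame = base frame: x ahead of the robot, y to its left, z up, the work surface at z = 0. Lengths are in m, angles in rad, forces in N, time in s.
With the tool pointing down it reaches from about 0.425 to 0.8 m from the base axis. Payload 8.3 kg.
Tool frame: the origin (TCP) lies midway between the tips of the shut fingers; the grasp point (between the pads) lies tcp_to_grasp behind it (tcp_to_grasp is the distance from the TCP to the grasp point, in m); y points along the fingers, z is the direction in which the jaws open and shut, and the axes are right-handed (so a half turn about y gives the same grasp; the last joint's range is limited). The gripper opens to 85 mm and grips with 20 to 120 N. Pads are 22 mm wide; open, the fingers measure 114 mm over their backs; the gripper's body (76 mm by 85 mm) begins 54 mm behind the grasp point. The pads swing forward as they close: fully open they stand 13 mm farther back than shut.
Start: joints at [1.119, 0.383, 0.016, 1.37, -0.006, 1.388, -0.046], TCP at [0.237, -0.578, 0.231] pointing down, gripper open.
Joint ranges: [-2.95, 2.95], [-0.25, 2.06], [-1.52, 1.56], [0.18, 2.33], [-1.44, 4.58], [0.02, 2.06], [-3.01, 3.01]. Speed limits (rad/s): [2.39, 2.39, 3.01, 3.01, 3.14, 3.14, 3.14].

## Interface

Orientations are given as a rotation vector (axis times angle).
In Python, from station import read_state, capture, finish_job, tcp_to_grasp gives the robot as it stands.
- The arm moves only by the tool step_arm, never from a script. Its argument "commands" is a list of rows, each a list of 5 numbers: the shift along the world's x, y, z in mm, then the turn about the world's z in rad, then the opening, from -1 (shut) to 1 (fully open). In form: [[x, y, z, spin, gripper], ...]. A call has 1 to 12 rows; each row is the pose to reach, as a shift and turn from the pose commanded when the call began; what a row does not reach only later rows make up. A row lasts 1/10 s, in which the tool goes at most 50 mm and 8.59 degrees, less where a joint would pass 70% of its speed; a pose out of reach is approached as far as the arm can. A call with a gripper value outside its range is refused whole. The fingers move at their own pace and stop on an object; "squeeze" is the grip in N (left out, the last holds). Time passes only in rows, so rows that repeat a pose let the fingers close. It gives the time, the measured TCP pose, the force and the opening at its end, in the units of the state.
- read_state(): the state, without advancing time (a new reading comes with each control period).
- capture(name): name is "scene" or "top" or "wrist"; returns a dict with "image" (400x640x3 uint8, red, green, blue), "depth" (400x640 float32, m along the optical axis (not along the pixel's ray), 0 where there is no reading), "fovy" (degrees; the focal length in pixels is half the picture's height over the tangent of half this angle, whatever the lens; pixels are square), "cx", "cy" (the principal point, pixels), "R" (3x3) and "t" (3): a world point X has camera coordinates R X + t; the wrist camera has in their place "mount" (4x4, takes a point from camera to tool coordinates, whose origin is the TCP and whose axes are the tool frame's). Camera axes: x right, y down, z forward; pixel columns grow to the right and rows downward; lengths in m; the calibration is good to about 2 mm. A picture is of the moment at which its call begins: read the wrist's pose just before it.
- finish_job(): hands the job in, once; it reports no verdict.
The state is a dict: "t": time; "joints": joint angles; "joint_velocities": joint speeds; "joint_torque": joint torques, N m; "tool_pos": TCP position; "orientation": TCP orientation; "force": force on the tool from outside, world axes, zero at the start; "ft_torque": the same for the moment, N m; "opening": opening from 0.0 (shut) to 1.0 (fully open).
Only numpy, scipy, OpenCV 4.12 (cv2) and the standard library are available. Lean on these libraries where they do the work, as an engineer would, in place of code of your own. Each camera call takes 0.05 s, during which the arm holds its last target.

## Working session

There is one attempt and no reset: what is moved stays moved. The work goes in short steps, Python scripts to look and compute and a tool call to move; the robot and the scene stay as the last step left them, time stands still between calls to the robot, and variables do not carry over. Pictures are saved under pics/ and viewed, and the job is handed in when it is done.

Besides the shell and the picture viewer there is one more tool, called after "Emit:" as a command line: name --pt "numbers of a row" for each row, then --argument value for the rest. step_arm: Moves the arm, as the interface text tells. Its arguments: {"type":"object","properties":{"commands":{"type":"array","items":{"type":"array","items":{"type":"number"}}},"squeeze":{"type":"number"}},"required":["commands"]}

```bash
mkdir -p pics; ls
cat > h.py <<'E'
from station import *
import numpy as np, cv2
def snap(n,f):
    s=read_state(); c=capture(n); cv2.imwrite('pics/'+f+'.png',c['image'][:,:,::-1]); np.savez('pics/'+f+'.npz',**{k:v for k,v in c.items()},tp=s['tool_pos'],to=s['orientation']); return c
E
python3 - <<'E'
from h import *
for n in ['scene','top','wrist']:
    c=snap(n,n+'0'); print(n,c['fovy'],c['cx'],c['cy'],c.get('t'),[k for k in c])
print(read_state(),tcp_to_grasp)
E
```

```text
pics
scene 54.98095957625981 325.67140244619134 201.25526875149774 [ 0.52051943 -0.06804878  1.16286945] ['image', 'depth', 'fovy', 'cx', 'cy', 'R', 't']
top 54.13542298025776 319.91051776736384 195.9619912826223 [-0.02919212  0.58384724  0.91877803] ['image', 'depth', 'fovy', 'cx', 'cy', 'R', 't']
wrist 67.56230886073581 318.31975711401293 203.56417058332534 None ['image', 'depth', 'fovy', 'cx', 'cy', 'mount']
{'t': 0.15, 'joints': array([ 1.11910268,  0.38408917,  0.01634802,  1.37087868, -0.00631163,
        1.38820054, -0.04651823]), 'joint_velocities': array([ 0.00011136, -0.00436905, -0.00075134, -0.00283014,  0.00032287,
        0.00069911,  0.00190133]), 'joint_torque': array([ 2.29250421e-03, -6.28156185e+01,  8.45849533e-01, -3.72166407e+01,
        1.67804671e-02,  1.09695049e-02,  3.87626903e-05]), 'tool_pos': array([ 0.23683415, -0.57798102,  0.23049626]), 'orientation': array([-0.39577945,  2.00990203, -2.00683025]), 'force': array([0.74151606, 0.16299307, 0.22185108]), 'ft_torque': array([ 0.01451033,  0.02740397, -0.03114059]), 'opening': 1.0026495809275913} 0.0187
```

View pics/scene0.png

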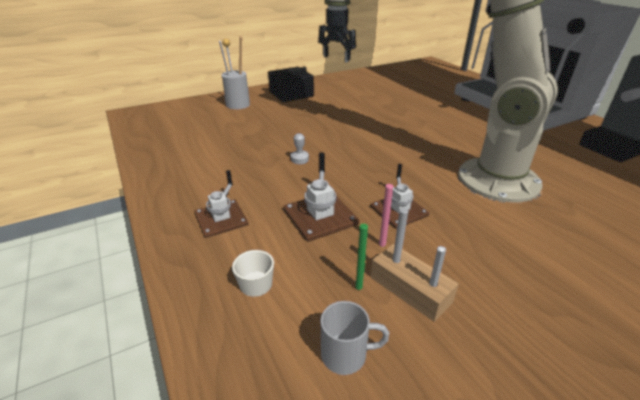

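View pics/top0.png

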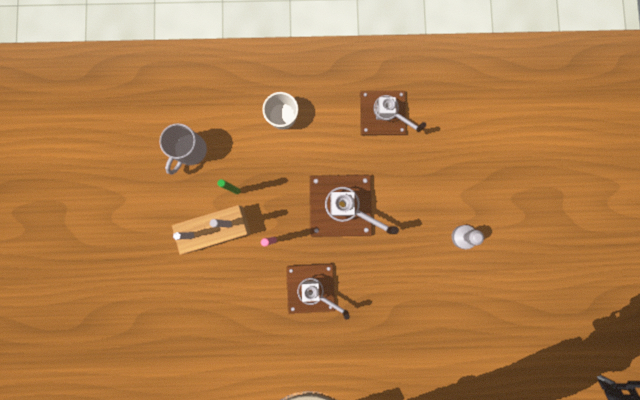

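View pics/wrist0.png

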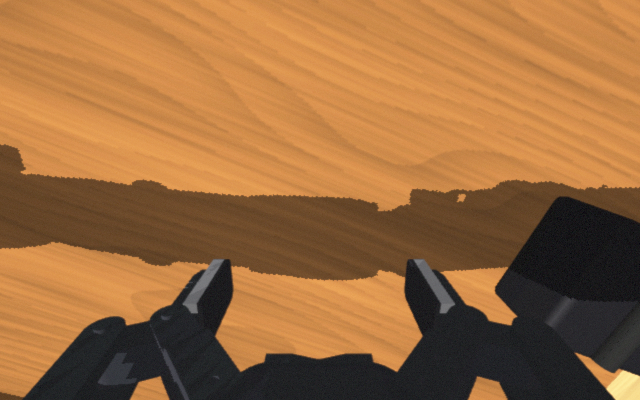

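Run:
```python
from h import *
c=np.load('pics/top0.npz'); print(c['R'].round(3), -c['R'].T@c['t'])
s=np.load('pics/scene0.npz'); print(s['R'].round(3), -s['R'].T@s['t'])
a=cv2.imread('pics/top0.png')[160:270,150:290]; a=cv2.resize(a,None,fx=5,fy=5,interpolation=2); cv2.imwrite('pics/c1.png',a)
a=cv2.imread('pics/top0.png')[160:250,290:420]; a=cv2.resize(a,None,fx=6,fy=6,interpolation=2); cv2.imwrite('pics/c2.png',a)
a=cv2.imread('pics/scene0.png')[140:320,270:470]; a=cv2.resize(a,None,fx=3.3,fy=3.3,interpolation=2); cv2.imwrite('pics/c3.png',a)
f=200/np.tan(np.radians(c['fovy'])/2)
d=c['depth']; v,u=np.mgrid[:400,:640]
P=np.stack([(u-c['cx'])/f*d,(v-c['cy'])/f*d,d],-1)
W=(P-c['t'])@c['R']
np.save('pics/W.npy',W)
for p in [(177,236),(213,223),(222,184),(265,242),(342,204),(391,230),(344,203),(281,110),(178,145),(465,237),(300,330),(315,180),(371,180),(371,233),(315,235)]:
    print(p,W[p[1],p[0]].round(3))
```

```text
[[-0.028 -1.     0.013]
 [-0.996  0.026 -0.085]
 [ 0.085 -0.015 -0.996]] [ 0.5029126  -0.03040448  0.96542081]
[[-0.876  0.483  0.004]
 [ 0.279  0.512 -0.812]
 [-0.394 -0.71  -0.583]] [0.93320937 0.6091346  0.62121799]
(177, 236) [0.497 0.255 0.147]
(213, 223) [0.521 0.171 0.183]
(222, 184) [0.6   0.156 0.171]
(265, 242) [0.48  0.071 0.169]
(342, 204) [ 0.561 -0.097  0.039]
(391, 230) [ 0.497 -0.194  0.125]
(344, 203) [ 0.563 -0.101  0.039]
(281, 110) [0.804 0.046 0.004]
(178, 145) [0.721 0.303 0.004]
(465, 237) [ 0.476 -0.376  0.062]
(300, 330) [0.263 0.011 0.002]
(315, 180) [ 0.623 -0.034  0.019]
(371, 180) [ 0.622 -0.174 -0.002]
(371, 233) [ 0.49  -0.166  0.019]
(315, 235) [ 0.489 -0.031  0.017]
```

View pics/c1.png

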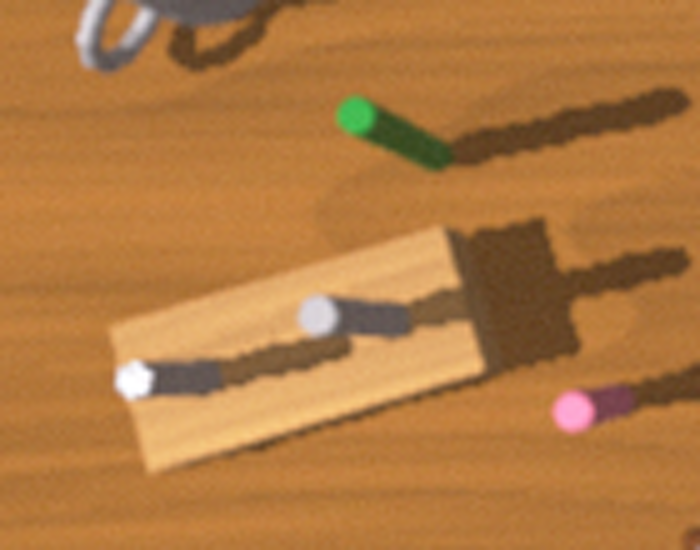

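View pics/c2.png

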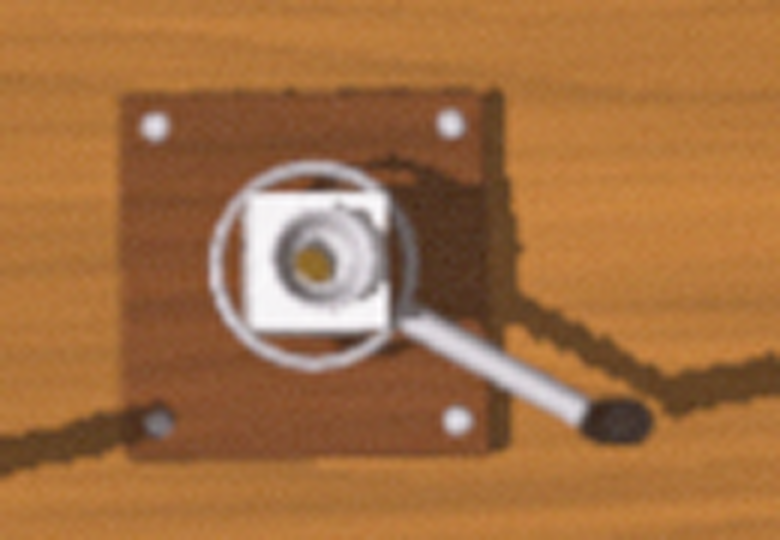

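View pics/c3.png

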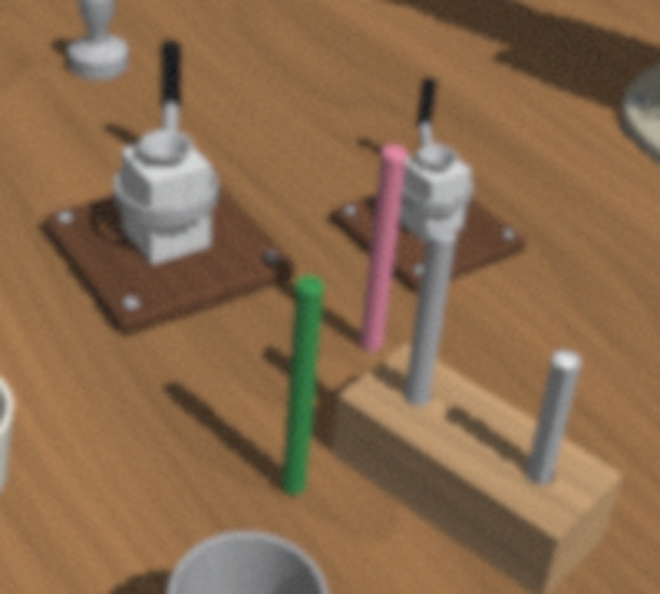

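```bash
cat >> h.py <<'E'
def ray(c,u,v,z):
    f=200/np.tan(np.radians(float(c['fovy']))/2); R=c['R'];t=c['t']
    o=-R.T@t; d=R.T@np.array([(u-c['cx'])/f,(v-c['cy'])/f,1.]); return o+d*(z-o[2])/d[2]
def proj(c,X):
    f=200/np.tan(np.radians(float(c['fovy']))/2); p=c['R']@np.array(X)+c['t']; return p[:2]/p[2]*f+[c['cx'],c['cy']]
E
python3 - <<'E'
from h import *
from scipy.spatial.transform import Rotation as Ro
c=np.load('pics/top0.npz'); W=np.load('pics/W.npy'); im=c['image'].astype(int)
def cen(m):
    n,l,s,ce=cv2.connectedComponentsWithStats(m.astype(np.uint8)); 
    return [(ce[i].round(2),s[i][4]) for i in range(1,n) if s[i][4]>8]
sub=np.zeros((400,640),bool); sub[200:260,165:225]=1
hsv=cv2.cvtColor(c['image'],cv2.COLOR_RGB2HSV)
m=sub&(hsv[...,1]<60)&(hsv[...,2]>140)
for p,a in cen(m):
    print('top grey',p,a,ray(c,*p,.185).round(4),ray(c,*p,.145).round(4))
for nm,lo,hi in [('green',45,75),('pink',160,180)]:
    m=(hsv[...,0]>=lo)&(hsv[...,0]<=hi)&(hsv[...,1]>70)&(hsv[...,2]>120)
    for p,a in cen(m): print(nm,p,a,ray(c,*p,.17).round(4))
# screws / board
sub[:]=0; sub[165:245,300:385]=1
m=sub&(W[...,2]>.085)&(W[...,2]<.115); print('block top/funnel', cen(m))
w=W[m]; print(w[:,:2].min(0),w[:,:2].max(0),w[:,:2].mean(0))
m=sub&(hsv[...,1]<60)&(hsv[...,2]>150)
for p,a in cen(m): print('white',p,a,ray(c,*p,.02).round(4), ray(c,*p,.093).round(4))
sub[:]=0; sub[215:245,375:405]=1
m=sub&(hsv[...,2]<60); 
for p,a in cen(m): print('knob',p,a,ray(c,*p,.115).round(4))
s=read_state(); print(Ro.from_rotvec(s['orientation']).as_matrix().round(3))
E
```

```text
top grey [213.33 222.57] 49 [0.5219 0.1702 0.185 ] [0.5229 0.1805 0.145 ]
top grey [176.46 235.54] 50 [0.4984 0.2429 0.185 ] [0.4981 0.2569 0.145 ]
green [221.   182.76] 41 [0.6029 0.1581 0.17  ]
pink [266.63 241.23] 75 [0.4818 0.0672 0.17  ]
block top/funnel [(array([342.06, 202.41]), np.int32(455))]
[ 0.53689752 -0.11844032] [ 0.58535095 -0.06820817] [ 0.56107094 -0.09281461]
white [315.5 180.5] 16 [ 0.6213 -0.0354  0.02  ] [ 0.6122 -0.035   0.093 ]
white [364.62 180.25] 16 [ 0.6188 -0.1551  0.02  ] [ 0.6098 -0.1454  0.093 ]
white [340.43 203.58] 620 [ 0.5634 -0.0943  0.02  ] [ 0.5588 -0.0893  0.093 ]
white [371.24 220.22] 143 [ 0.5212 -0.1674  0.02  ] [ 0.5198 -0.1569  0.093 ]
white [365.78 229.5 ] 18 [ 0.4992 -0.1534  0.02  ] [ 0.4995 -0.1439  0.093 ]
[[-0.925 -0.001  0.379]
 [-0.379  0.001 -0.925]
 [-0.    -1.    -0.002]]
```

Emit:
step_arm --pt "24 30 5 0.05 0.4" --pt "50 65 10 0.1 0.4" --pt "80 105 20 0.15 0.4" --pt "110 145 30 0.2 0.4" --pt "140 185 40 0.25 0.4" --pt "170 225 50 0.3 0.4" --pt "195 265 60 0.35 0.4" --pt "215 295 65 0.4 0.4" --pt "225 310 70 0.45 0.4" --pt "225 310 70 0.45 0.4" --pt "225 310 70 0.45 0.4" --squeeze 60

```text
t: 1.25
tool_pos: [0.4614, -0.2692, 0.301]
orientation: [-0.769, 1.726, -1.726]
force: [-0.9, -0.0, 0.7]
opening: 0.702
```

Run:
```python
from h import *
c=snap('wrist','w1'); s=read_state(); print(s['t'],s['tool_pos'],s['joints'].round(2),s['opening'],s['force']); print(c['mount'])
```

```text
1.3 [ 0.46090449 -0.26993751  0.3007835 ] [ 0.7   0.18 -0.27  1.49  0.05  1.49 -0.3 ] 0.6959130356545117 [ 0.63766368 -0.88420273  0.28296329]
[[-1.49734568e-04  9.51665933e-01  3.07135034e-01 -7.92588952e-02]
 [-2.94029447e-04 -3.07135066e-01  9.51665889e-01 -1.42391878e-01]
 [ 9.99999946e-01  5.21905368e-05  3.25806544e-04 -6.19761800e-05]
 [ 0.00000000e+00  0.00000000e+00  0.00000000e+00  1.00000000e+00]]
```

View pics/w1.png

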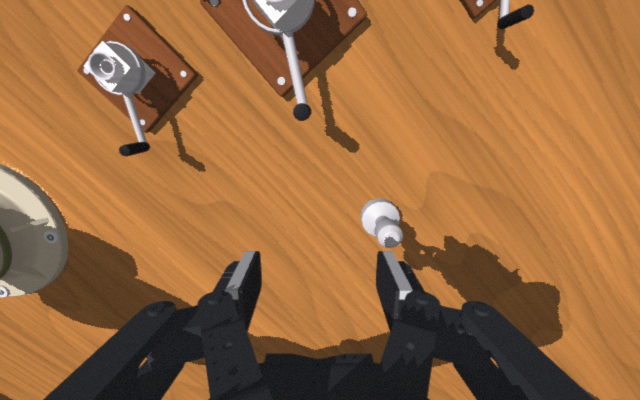

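Emit:
step_arm --pt "10 30 0 0 0.4" --pt "20 60 0 0 0.4" --pt "25 90 0 0 0.4" --pt "25 90 0 0 0.4" --pt "25 90 0 0 0.4"

```text
t: 1.8
tool_pos: [0.4863, -0.1796, 0.301]
orientation: [-0.769, 1.726, -1.726]
force: [-0.3, -0.3, 0.3]
opening: 0.701
```

```bash
cat >> h.py <<'E'
from scipy.spatial.transform import Rotation as Ro
def wcam(f):
    c=dict(np.load('pics/'+f+'.npz')); T=np.eye(4); T[:3,:3]=Ro.from_rotvec(c['to']).as_matrix(); T[:3,3]=c['tp']
    M=np.linalg.inv(T@c['mount']); c['R']=M[:3,:3]; c['t']=M[:3,3]; return c
E
python3 - <<'E'
from h import *
c=snap('wrist','w2'); s=read_state(); print(s['t'],s['tool_pos'],s['joints'].round(2),s['opening'],s['force'])
c=wcam('w2'); print(proj(c,[.5605,-.0935,.105]),proj(c,[.522,.17,.185]))
E
```

```text
1.85 [ 0.48617888 -0.18040727  0.30094751] [ 0.59  0.15 -0.34  1.52  0.05  1.48 -0.48] 0.6943121591663503 [ 0.35968376 -1.03073073 -0.16334258]
[315.85792061  72.27603129] [ -20.97584529 -243.95840912]
```

View pics/w2.png

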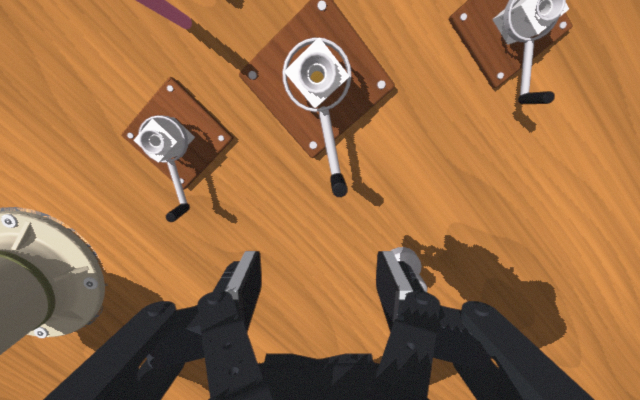

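Run:
```python
from h import *
c=wcam('w2'); im=c['image'][30:120,260:380,::-1]
cv2.imwrite('pics/c4.png',cv2.resize(im,None,fx=6,fy=6,interpolation=2))
for u,v in [(320,6),(381,85),(313,145),(252,75)]: print(ray(c,u,v,.02).round(4))
for z,x,y in [(.105,316,72.3)]: print(proj(c,[.5605+.0165,-.0935,.105]))
print(ray(c,339,187,.115))
```

```text
[ 0.6198 -0.0347  0.02  ]
[ 0.6192 -0.1557  0.02  ]
[ 0.4999 -0.1534  0.02  ]
[ 0.5016 -0.0333  0.02  ]
[327.72945458  60.62210786]
[ 0.49899252 -0.20059232  0.115     ]
```

View pics/c4.png

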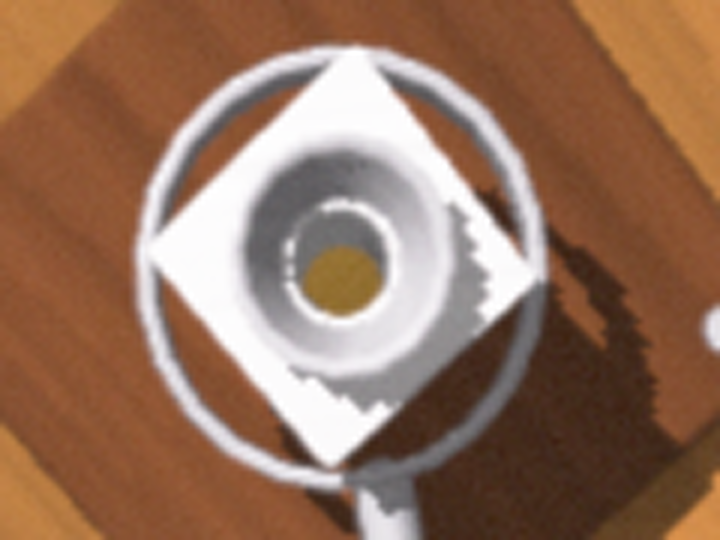

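Emit:
step_arm --pt "-3 35 0 0 0.4" --pt "-6 75 0 0 0.4" --pt "-9 115 0 0 0.4" --pt "-12 155 0 0 0.4" --pt "-15 195 0 0 0.4" --pt "-18 235 0 0 0.4" --pt "-20 260 0 0 0.4" --pt "-20 260 0 0 0.4" --pt "-20 260 0 0 0.4"

```text
t: 2.75
tool_pos: [0.4673, 0.0799, 0.3011]
orientation: [-0.768, 1.726, -1.726]
force: [-1.1, -0.8, -0.4]
opening: 0.701
```

Run:
```python
from h import *
c=snap('wrist','w3'); s=read_state(); print(s['t'],s['tool_pos'],s['joints'].round(2),s['opening'],s['force'])
c=wcam('w3'); p=proj(c,[.522,.17,.185]); print(p,proj(c,[.522,.17,.055]),proj(c,[.498,.257,.145]))
```

```text
2.8 [0.46741829 0.07930333 0.30103541] [ 0.31  0.06 -0.57  1.62  0.03  1.47 -1.  ] 0.7045451016054984 [ 0.59096092  0.13630914 -0.56980791]
[293.57244976  75.06500331] [301.9814024   85.93671533] [208.77264804  19.58090612]
```

View pics/w3.png

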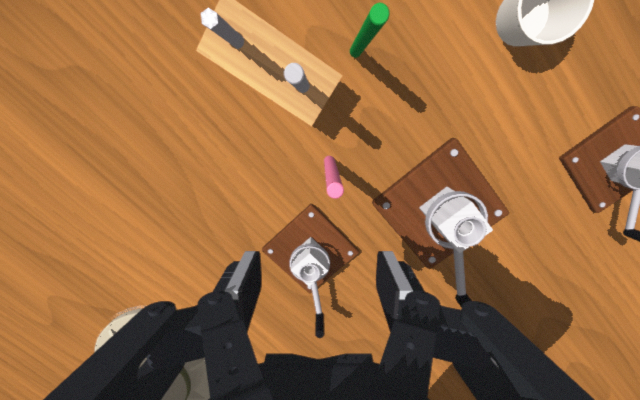

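Run:
```python
from h import *
c=wcam('w3'); im=c['image']; hsv=cv2.cvtColor(im,cv2.COLOR_RGB2HSV)
m=np.zeros((400,640),np.uint8); m[55:95,275:315]=1; m&=((hsv[...,1]<40)&(hsv[...,2]>150)).astype(np.uint8)
p=np.argwhere(m)[:,::-1]; print(len(p),p.mean(0),cv2.minEnclosingCircle(p.astype(np.float32))); print(ray(c,*p.mean(0),.185))
```

```text
315 [293.22539683  72.83492063] ((293.5, 72.9000015258789), 10.210877418518066)
[0.52292287 0.1713734  0.185     ]
```

Emit:
step_arm --pt "20 33 0 0 0.4" --pt "40 66 -10 0 0.4" --pt "55 91 -30 0 0.4" --pt "55 91 -60 0 0.4" --pt "55 91 -95 0 0.4" --pt "55 91 -130 0 0.4" --pt "55 91 -150 0 0.4" --pt "55 91 -160 0 0.4" --pt "55 91 -160 0 0.4" --pt "55 91 -160 0 0.4"

```text
t: 3.8
tool_pos: [0.5229, 0.172, 0.1423]
orientation: [-0.767, 1.725, -1.726]
force: [-0.2, 0.3, 0.6]
opening: 0.699
```

Run:
```python
from h import *
c=snap('wrist','w4'); s=read_state(); print(s['t'],s['tool_pos'],s['joints'].round(2),s['opening'],s['force'])
```

```text
3.85 [0.52300014 0.17243662 0.14264555] [ 0.13  0.35 -0.62  1.68  0.22  1.18 -1.28] 0.6991275100881923 [-0.1783358   0.55889765  0.04460611]
```

View pics/w4.png

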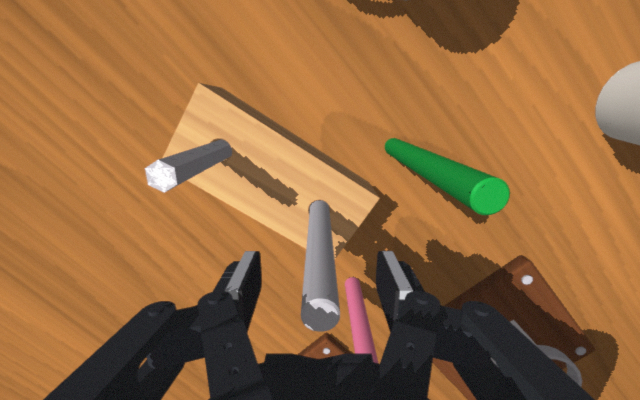

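Run:
```python
from h import *
c=wcam('w4'); print(ray(c,320,315,.185), proj(c,list(c['tp'][:2])+[.185]))
```

```text
[0.52364987 0.17190296 0.185     ] [318.44916351 315.9242088 ]
```

Emit:
step_arm --pt "0 0 0 0 -0.9" --pt "0 0 0 0 -0.9" --pt "0 0 0 0 -0.9" --pt "0 0 0 0 -0.9" --pt "0 0 0 0 -0.9" --pt "0 0 0 0 -0.9" --pt "0 0 0 0 -0.9" --pt "0 0 0 0 -0.9" --pt "0 0 0 0 -0.9" --squeeze 60

```text
t: 4.75
tool_pos: [0.5226, 0.1727, 0.142]
orientation: [-0.767, 1.724, -1.725]
force: [0.8, -1.1, 5.9]
opening: 0.169
```

Emit:
step_arm --pt "0 0 5 0 -0.9" --pt "0 0 15 0 -0.9" --pt "0 0 30 0 -0.9" --pt "0 0 50 0 -0.9" --pt "0 0 75 0 -0.9" --pt "0 0 100 0 -0.9" --pt "0 0 120 0 -0.9" --pt "0 0 125 0 -0.9" --pt "0 0 125 0 -0.9"

```text
t: 5.65
tool_pos: [0.5219, 0.1732, 0.2673]
orientation: [-0.768, 1.724, -1.724]
force: [-0.2, -0.6, -2.4]
opening: 0.173
```

Run:
```python
from h import *
c=snap('scene','s1'); s=read_state(); print(s['t'],s['tool_pos'],s['joints'].round(2),s['opening'],s['force'])
```

```text
5.7 [0.52152695 0.17285009 0.26602839] [ 0.14  0.26 -0.64  1.5   0.16  1.43 -1.23] 0.17299772356862075 [-0.31308014  0.03989767 -2.0620616 ]
```

View pics/s1.png

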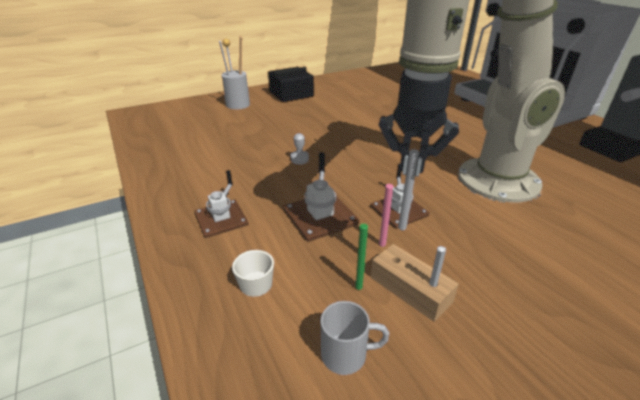

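Emit:
step_arm --pt "3 -20 0 0 -0.9" --pt "8 -55 0 0 -0.9" --pt "14 -95 0 0 -0.9" --pt "20 -135 0 0 -0.9" --pt "26 -175 0 0 -0.9" --pt "31 -215 0 0 -0.9" --pt "36 -245 0 0 -0.9" --pt "39 -262 0 0 -0.9" --pt "39 -267 0 0 -0.9" --pt "39 -267 0 0 -0.9" --pt "39 -267 0 0 -0.9"

```text
t: 6.8
tool_pos: [0.5609, -0.0918, 0.2662]
orientation: [-0.771, 1.724, -1.721]
force: [-0.6, 1.1, -2.3]
opening: 0.17
```

Run:
```python
from h import *
c=snap('wrist','w5'); s=read_state(); print(s['t'],s['tool_pos'],s['joints'].round(2),s['opening'],s['force'])
snap('scene','s2')
c=dict(np.load('pics/s2.npz'))
for z in (.105,.14,.2): print(proj(c,[.5607,-.0944,z]))
cv2.imwrite('pics/c5.png',cv2.resize(cv2.imread('pics/s2.png')[90:250,250:400],None,fx=3.75,fy=3.75,interpolation=2))
c=wcam('w5')
for z in (.105,.14,.2): print(proj(c,[.5607,-.0944,z]))
```

```text
6.85 [ 0.56095814 -0.0917503   0.26634497] [ 0.49  0.28 -0.49  1.45  0.13  1.44 -0.72] 0.17516897456384034 [-0.02692779 -0.09430014 -2.63148539]
[319.33500361 182.98571516]
[319.24656918 170.79875598]
[319.08555095 148.60918026]
[319.94916832 188.58245773]
[320.1160299  198.23308246]
[320.51783198 221.47175178]
```

View pics/w5.png

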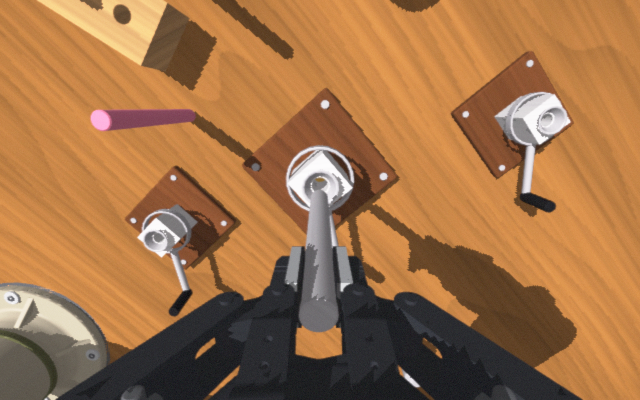

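View pics/c5.png

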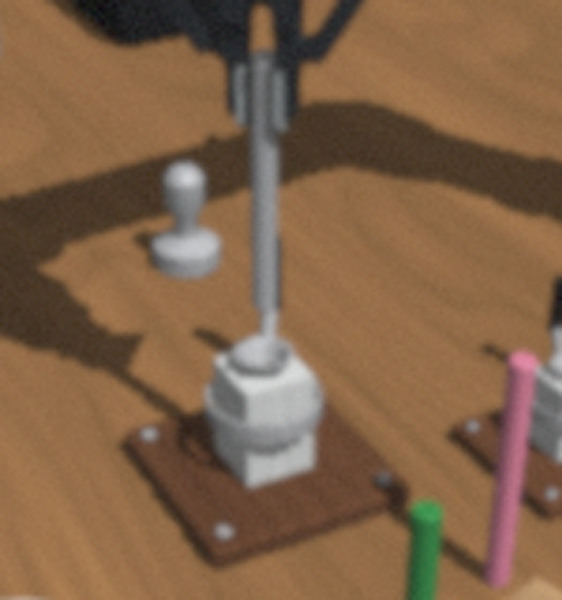

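Emit:
step_arm --pt "0 -2.5 -5 0 -0.9" --pt "0 -2.5 -15 0 -0.9" --pt "0 -2.5 -25 0 -0.9" --pt "0 -2.5 -33 0 -0.9" --pt "0 -2.5 -38 0 -0.9" --pt "0 -2.5 -43 0 -0.9" --pt "0 -2.5 -47 0 -0.9" --pt "0 -2.5 -47 0 -0.9"

```text
t: 7.7
tool_pos: [0.5609, -0.0965, 0.2189]
orientation: [-0.769, 1.725, -1.724]
force: [-0.1, 0.3, -2.0]
opening: 0.17
```

Run:
```python
from h import *
s=read_state(); print(s['t'],s['tool_pos'],s['opening'],s['force'],s['ft_torque'])
```

```text
7.7 [ 0.5609186  -0.09650262  0.218919  ] 0.17044511688642758 [-0.09411909  0.32085703 -1.98167548] [ 0.10370995 -0.01511318 -0.01872763]
```

Emit:
step_arm --pt "0 1.5 0 0 -0.9" --pt "0 1.5 -2 0 -0.9" --pt "0 1.5 -4 0 -0.9" --pt "0 1.5 -6 0 -0.9" --pt "0 1.5 -8 0 -0.9" --pt "0 1.5 -8 0 -0.9"

```text
t: 8.3
tool_pos: [0.5608, -0.095, 0.2108]
orientation: [-0.77, 1.725, -1.724]
force: [0.6, 1.4, -2.8]
opening: 0.166
```

Run:
```python
from h import *
s=read_state(); print(s['t'],s['tool_pos'],s['opening'],s['force'],s['ft_torque'])
```

```text
8.3 [ 0.56080765 -0.09502548  0.21076565] 0.165811088757872 [ 0.63246754  1.36693605 -2.78192508] [ 0.64726942 -0.11619597  0.0398591 ]
```

Emit:
step_arm --pt "0 0.8 -2 0 -0.9" --pt "0 0.8 -4 0 -0.9" --pt "0 0.8 -6 0 -0.9" --pt "0 0.8 -8 0 -0.9" --pt "0 0.8 -8 0 -0.9"

```text
t: 8.8
tool_pos: [0.5608, -0.0946, 0.2028]
orientation: [-0.769, 1.725, -1.725]
force: [0.5, 0.5, -3.9]
opening: 0.172
```

Run:
```python
from h import *
s=read_state(); print(s['t'],s['tool_pos'],s['opening'],s['force'],s['ft_torque'])
```

```text
8.8 [ 0.56078046 -0.09460604  0.20282558] 0.17229953163655984 [ 0.53617137  0.48815196 -3.90443168] [ 0.4416587  -0.10473999  0.03921254]
```

Emit:
step_arm --pt "0 0.5 -2 0 -0.9" --pt "0 0.5 -4 0 -0.9" --pt "0 0.5 -6 0 -0.9" --pt "0 0.5 -6 0 -0.9"

```text
t: 9.2
tool_pos: [0.5608, -0.0942, 0.1969]
orientation: [-0.769, 1.725, -1.725]
force: [-0.1, -0.1, -2.3]
opening: 0.169
```

Emit:
step_arm --pt "0 0 -2 0 -0.9" --pt "0 0 -4 0 -0.9" --pt "0 0 -4 0 -0.9"

```text
t: 9.5
tool_pos: [0.5608, -0.0941, 0.1929]
orientation: [-0.769, 1.725, -1.725]
force: [0.5, 0.3, -2.2]
opening: 0.169
```

Emit:
step_arm --pt "0 0 -2 0 -0.9" --pt "0 0 -4 0 -0.9" --pt "0 0 -4 0 -0.9"

```text
t: 9.8
tool_pos: [0.561, -0.0941, 0.1893]
orientation: [-0.769, 1.725, -1.725]
force: [0.2, 0.7, -2.2]
opening: 0.168
```

Run:
```python
from h import *
s=read_state(); print(s['t'],s['tool_pos'],s['opening'],s['force'],s['ft_torque'])
```

```text
9.8 [ 0.56104643 -0.09407621  0.18927504] 0.16795732837830601 [ 0.16886863  0.65480375 -2.21360938] [-0.00572363 -0.10839891 -0.01675666]
```

Emit:
step_arm --pt "0 0 -1 0 -0.9" --pt "0 0 -2 0 -0.9" --pt "0 0 -2 0 -0.9"

```text
t: 10.1
tool_pos: [0.5614, -0.0939, 0.1883]
orientation: [-0.768, 1.723, -1.725]
force: [-1.8, -0.5, 5.6]
opening: 0.169
```

Emit:
step_arm --pt "0 0 -1 0 -0.9" --pt "0 0 -2 0 -0.9" --pt "0 0 -2 0 -0.9"

```text
t: 10.4
tool_pos: [0.5617, -0.0939, 0.1871]
orientation: [-0.767, 1.723, -1.725]
force: [-1.9, 0.3, 8.7]
opening: 0.17
```

Emit:
step_arm --pt "0 0 -1 0 -0.9" --pt "0 0 -2 0 -0.9" --pt "0 0 -2 0 -0.9"

```text
t: 10.7
tool_pos: [0.5618, -0.0939, 0.1852]
orientation: [-0.767, 1.722, -1.725]
force: [-2.0, 0.9, 9.9]
opening: 0.17
```

Emit:
step_arm --pt "0 0 -1 0 -0.9" --pt "0 0 -2 0 -0.9" --pt "0 0 -2 0 -0.9"

```text
t: 11.0
tool_pos: [0.5618, -0.0939, 0.1832]
orientation: [-0.767, 1.722, -1.725]
force: [-1.8, 0.2, 9.4]
opening: 0.173
```

Emit:
step_arm --pt "0 0 -1 0 -0.9" --pt "0 0 -2 0 -0.9" --pt "0 0 -2 0 -0.9"

```text
t: 11.3
tool_pos: [0.5617, -0.094, 0.1809]
orientation: [-0.767, 1.723, -1.725]
force: [-0.9, -0.2, 7.4]
opening: 0.172
```

Emit:
step_arm --pt "0 0 -1 0 -0.9" --pt "0 0 -2 0 -0.9" --pt "0 0 -2 0 -0.9"

```text
t: 11.6
tool_pos: [0.5618, -0.0939, 0.179]
orientation: [-0.767, 1.722, -1.725]
force: [-1.8, 0.5, 9.1]
opening: 0.175
```

Emit:
step_arm --pt "0 0 -1 0 -0.9" --pt "0 0 -2 0 -0.9" --pt "0 0 -2 0 -0.9"

```text
t: 11.9
tool_pos: [0.5616, -0.094, 0.1767]
orientation: [-0.767, 1.723, -1.725]
force: [-1.0, -0.4, 7.4]
opening: 0.167
```

Emit:
step_arm --pt "0 0 -0.5 0 -0.9" --pt "0 0 -1 0 -0.9" --pt "0 0 -1 0 -0.9"

```text
t: 12.2
tool_pos: [0.5619, -0.0939, 0.1764]
orientation: [-0.766, 1.722, -1.725]
force: [-2.2, 0.8, 11.3]
opening: 0.172
```

Emit:
step_arm --pt "0 0 -0.5 0 -0.9" --pt "0 0 -1 0 -0.9" --pt "0 0 -1 0 -0.9"

```text
t: 12.5
tool_pos: [0.5617, -0.094, 0.1748]
orientation: [-0.767, 1.723, -1.725]
force: [-1.3, -0.1, 7.1]
opening: 0.167
```

Stick-slip, not the stop. Continue.

Emit:
step_arm --pt "0 0 -1 0 -0.9" --pt "0 0 -2 0 -0.9" --pt "0 0 -2 0 -0.9"

```text
t: 12.8
tool_pos: [0.5616, -0.094, 0.1726]
orientation: [-0.767, 1.723, -1.725]
force: [-1.3, 0.1, 4.9]
opening: 0.174
```

Emit:
step_arm --pt "0 0 -1 0 -0.9" --pt "0 0 -2 0 -0.9" --pt "0 0 -2 0 -0.9"

```text
t: 13.1
tool_pos: [0.5616, -0.094, 0.1707]
orientation: [-0.767, 1.723, -1.725]
force: [-2.2, 1.1, 6.5]
opening: 0.172
```

Emit:
step_arm --pt "0 0 -1 0 -0.9" --pt "0 0 -2 0 -0.9" --pt "0 0 -2 0 -0.9"

```text
t: 13.4
tool_pos: [0.5617, -0.094, 0.1688]
orientation: [-0.767, 1.723, -1.725]
force: [-1.4, 1.0, 7.9]
opening: 0.174
```

Emit:
step_arm --pt "0 0 -1 0 -0.9" --pt "0 0 -2 0 -0.9" --pt "0 0 -2 0 -0.9"

```text
t: 13.7
tool_pos: [0.5617, -0.094, 0.1669]
orientation: [-0.767, 1.723, -1.725]
force: [-2.1, 0.8, 8.1]
opening: 0.168
```

Emit:
step_arm --pt "0 0 -1 0 -0.9" --pt "0 0 -2 0 -0.9" --pt "0 0 -2 0 -0.9"

```text
t: 14.0
tool_pos: [0.5624, -0.0938, 0.1668]
orientation: [-0.765, 1.721, -1.726]
force: [-5.3, 1.5, 20.3]
opening: 0.172
```

Emit:
step_arm --pt "0 0 -1 0 -0.9" --pt "0 0 -2 0 -0.9" --pt "0 0 -2 0 -0.9"

```text
t: 14.3
tool_pos: [0.5631, -0.0936, 0.1667]
orientation: [-0.763, 1.719, -1.727]
force: [-9.1, 2.1, 32.9]
opening: 0.168
```

Emit:
step_arm --pt "0 0 2 0 -0.9" --pt "0 0 4 0 -0.9" --pt "0 0 4 0 -0.9"

```text
t: 14.6
tool_pos: [0.5617, -0.0939, 0.1669]
orientation: [-0.767, 1.723, -1.725]
force: [-2.4, 0.2, 10.5]
opening: 0.169
```

Emit:
step_arm --pt "0 0 0 0 0" --pt "0 0 0 0 0.3" --pt "0 0 0 0 0.4" --pt "0 0 0 0 0.4" --pt "0 0 0 0 0.4" --pt "0 0 10 0 0.4" --pt "0 0 30 0 0.4" --pt "0 0 60 0 0.4" --pt "0 0 90 0 0.4" --pt "0 0 90 0 0.4"

```text
t: 15.6
tool_pos: [0.5631, -0.0939, 0.2609]
orientation: [-0.762, 1.718, -1.727]
force: [0.9, -0.0, -0.1]
opening: 0.697
```

Run:
```python
from h import *
c=snap('wrist','w6'); s=read_state(); print(s['t'],s['tool_pos'],s['joints'].round(2),s['opening'],s['force'])
snap('scene','s3')
cv2.imwrite('pics/c6.png',cv2.resize(cv2.imread('pics/s3.png')[90:250,250:400],None,fx=3.75,fy=3.75,interpolation=2))
print(proj(wcam('w6'),[.561,-.0942,.21]))
```

```text
15.65 [ 0.56232994 -0.09391773  0.25847184] [ 0.49  0.29 -0.49  1.47  0.13  1.41 -0.73] 0.6992159072901247 [ 0.49169564 -0.64786019  0.77408191]
[315.82711537 229.10226837]
```

View pics/w6.png

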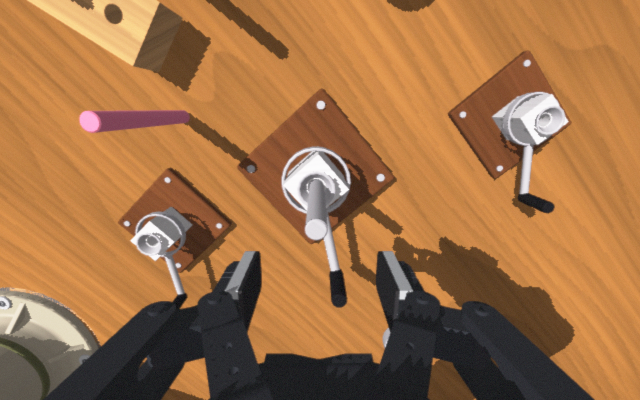

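View pics/c6.png

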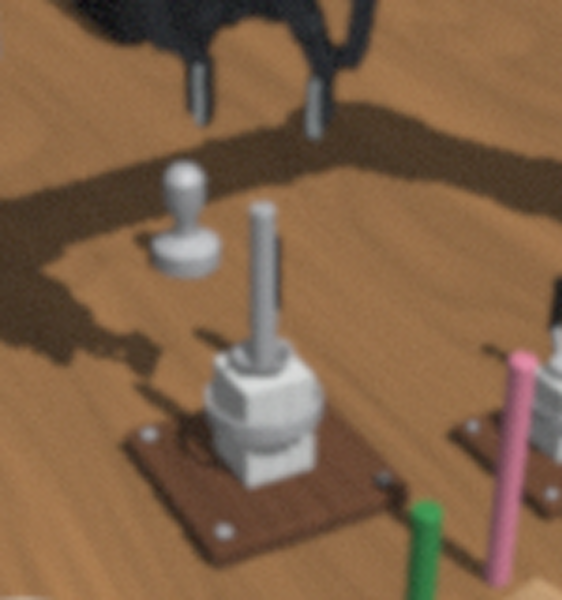

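Run:
```python
from h import *
c=wcam('w6'); im=c['image'].astype(int); m=(im.sum(2)<110); m[:265]=0;m[312:]=0;m[:,:322]=0;m[:,352:]=0
p=np.argwhere(m)[:,::-1]; print(len(p),p.mean(0),p.min(0),p.max(0))
for z,v in ((.122,p[:,1].max()-7),):
    X=ray(c,p[p[:,1]>v-5].mean(0)[0],v,z); d=X[:2]-[.561,-.0942]; print(X,np.hypot(*d),np.arctan2(d[1],d[0]))
C=np.array([.561,-.0942])
for q in np.linspace(.0,1.2,7):
    a=-.01-2.171+q; print(q.round(2),proj(c,list(C+.125*np.array([np.cos(a),np.sin(a)]))+[.122]))
J=Ro.from_rotvec(c['to']).as_matrix()[:,2]; print(np.arctan2(J[1],J[0]))
```

```text
286 [337.37762238 284.01748252] [331 271] [345 304]
[ 0.5014699  -0.19794233  0.122     ] 0.11960896302587962 -2.091748216965087
0.0 [329.88502948 302.56643864]
0.2 [352.07252749 298.21711177]
0.4 [373.26664269 290.09761629]
0.6 [392.85418553 278.33066163]
0.8 [410.20208609 263.11248373]
1.0 [424.6585504  244.73449053]
1.2 [435.56450453 223.60964618]
-0.7318779292034573
```

Emit:
step_arm --pt "-15 -26 0 0.05 0.4" --pt "-32 -55 0 0.1 0.4" --pt "-50 -85 0 0.16 0.4" --pt "-62 -105 0 0.21 0.4" --pt "-65 -111 0 0.21 0.4" --pt "-65 -111 -20 0.21 0.4" --pt "-65 -111 -45 0.21 0.4" --pt "-65 -111 -70 0.21 0.4" --pt "-65 -111 -90 0.21 0.4" --pt "-65 -111 -100 0.21 0.4" --pt "-65 -111 -100 0.21 0.4"

```text
t: 16.8
tool_pos: [0.4953, -0.2039, 0.1536]
orientation: [-0.917, 1.585, -1.58]
force: [-0.3, -0.4, 0.6]
opening: 0.701
```

Run:
```python
from h import *
c=snap('wrist','w7'); s=read_state(); print(s['t'],s['tool_pos'],s['joints'].round(2),s['opening'],s['force'])
snap('scene','s4')
cv2.imwrite('pics/c7.png',cv2.resize(cv2.imread('pics/s4.png')[60:250,250:410],None,fx=3.1,fy=3.1,interpolation=2))
c=wcam('w7');J=Ro.from_rotvec(c['to']).as_matrix()[:,2]; print(np.arctan2(J[1],J[0])); print(proj(c,[.4984,-.2024,.122]))
```

```text
16.85 [ 0.49598012 -0.20432831  0.15500954] [ 0.7   0.28 -0.44  1.71  0.13  1.19 -0.29] 0.7014163791395932 [ 0.48039644  0.44327402 -0.79275587]
-0.5215495942142404
[321.38779309 233.97097309]
```

View pics/w7.png

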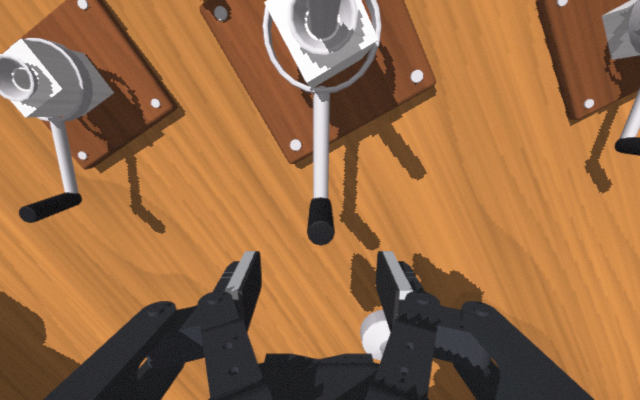

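View pics/c7.png

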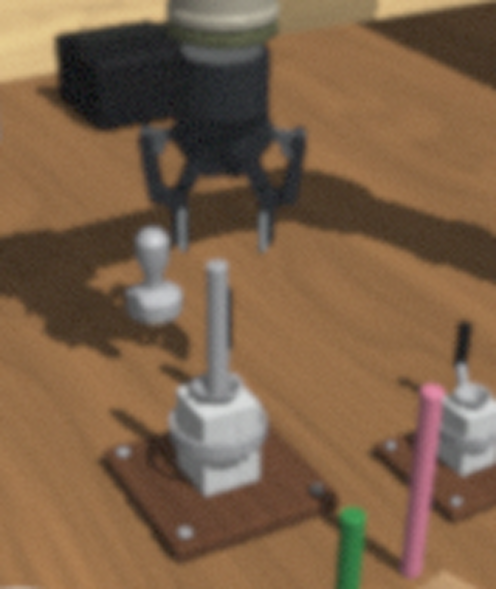

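Emit:
step_arm --pt "0 0 -20 0 0.4" --pt "0 0 -40 0 0.4" --pt "0 0 -58 0 0.3" --pt "0 0 -66 0 0.1" --pt "0 0 -66 0 -0.1" --pt "0 0 -66 0 -0.3" --pt "0 0 -66 0 -0.3" --pt "0 0 -66 0 -0.3" --squeeze 20

```text
t: 17.7
tool_pos: [0.4966, -0.2052, 0.0903]
orientation: [-0.914, 1.581, -1.583]
force: [-0.2, -0.3, 0.4]
opening: 0.35
```

Run:
```python
from h import *
c=snap('wrist','w8'); s=read_state(); print(s['t'],s['tool_pos'],s['joints'].round(2),s['opening'],s['force'])
C=np.array([.561,-.0942]); p=s['tool_pos'][:2]
a0=np.arctan2(*(p-C)[::-1]); r=np.hypot(*(p-C)); print(a0,r)
for k in range(1,13):
    a=a0+.1*k; q=C+.128*np.array([np.cos(a),np.sin(a)]); print(k,((q-p)*1000).round(1), .1*k)
```

```text
17.75 [ 0.4964096  -0.20520506  0.09006317] [ 0.69  0.35 -0.43  1.78  0.16  1.05 -0.32] 0.3499018697134214 [0.16566338 0.5274699  0.03962786]
-2.0977774898247192 0.12842913378980864
1 [11.6 -5.5] 0.1
2 [ 23.5 -10.2] 0.2
3 [ 35.8 -13.7] 0.30000000000000004
4 [ 48.4 -16. ] 0.4
5 [ 61.1 -16.9] 0.5
6 [ 73.9 -16.7] 0.6000000000000001
7 [ 86.6 -15.1] 0.7000000000000001
8 [ 99.1 -12.3] 0.8
9 [111.2  -8.2] 0.9
10 [122.9  -2.9] 1.0
11 [134.    3.5] 1.1
12 [144.4  10.9] 1.2000000000000002
```

View pics/w8.png

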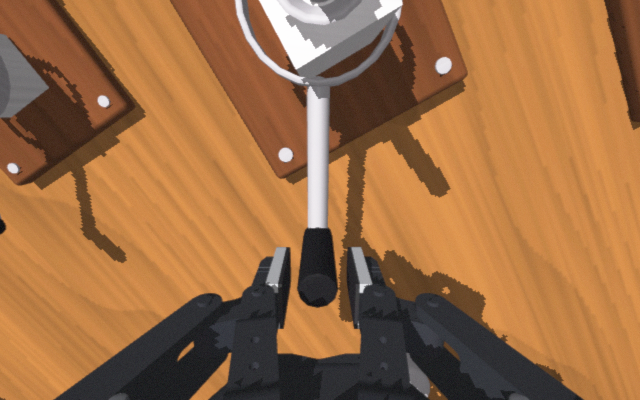

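Emit:
step_arm --pt "11.6 -5.5 0 0.1 -0.3" --pt "23.5 -10.2 0 0.2 -0.3" --pt "35.8 -13.7 0 0.3 -0.3" --pt "48.4 -16 0 0.4 -0.3" --pt "61.1 -16.9 0 0.5 -0.3" --pt "73.9 -16.7 0 0.6 -0.3" --pt "86.6 -15.1 0 0.7 -0.3" --pt "99.1 -12.3 0 0.8 -0.3" --pt "111.2 -8.2 0 0.9 -0.3" --pt "111.2 -8.2 0 0.9 -0.3"

```text
t: 18.75
tool_pos: [0.6081, -0.2125, 0.0893]
orientation: [-1.365, 0.924, -0.924]
force: [0.0, -0.3, -0.0]
opening: 0.349
```

Run:
```python
from h import *
c=snap('wrist','w9'); s=read_state(); print(s['t'],s['tool_pos'],s['joints'].round(2),s['opening'],s['force'])
C=np.array([.561,-.0942]); p=s['tool_pos'][:2]
a0=np.arctan2(*(p-C)[::-1]); r=np.hypot(*(p-C)); print(a0,r)
for k in range(1,9):
    a=a0+.05*k; q=C+.128*np.array([np.cos(a),np.sin(a)]); print(k,((q-p)*1000).round(1), .05*k)
```

```text
18.8 [ 0.60753178 -0.21286581  0.08925463] [ 0.68  0.59 -0.57  1.47  0.33  1.17  0.44] 0.3522161187199438 [ 0.58423503  0.0138695  -0.33686634]
-1.1970975188188169 0.12746286146823416
1 [6.1 2. ] 0.05
2 [11.9  4.8] 0.1
3 [17.5  7.8] 0.15000000000000002
4 [22.9 11.2] 0.2
5 [28.2 14.8] 0.25
6 [33.3 18.6] 0.30000000000000004
7 [38.2 22.7] 0.35000000000000003
8 [42.9 27.1] 0.4
```

View pics/w9.png

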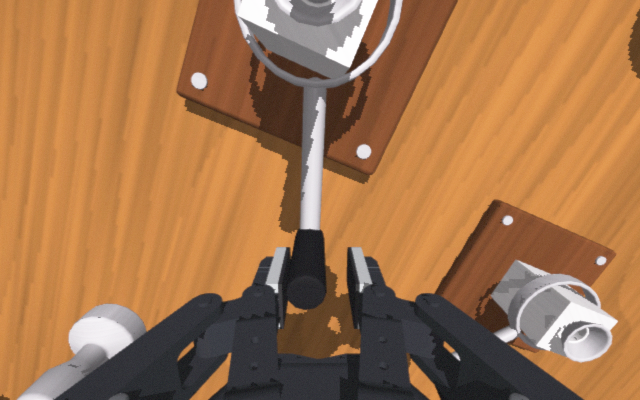

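Emit:
step_arm --pt "6.1 2 0 0.05 -0.3" --pt "11.9 4.8 0 0.1 -0.3" --pt "17.5 7.8 0 0.15 -0.3" --pt "22.9 11.2 0 0.2 -0.3" --pt "25.6 13 0 0.225 -0.3" --pt "25.6 13 0 0.225 -0.3"

```text
t: 19.4
tool_pos: [0.6322, -0.2009, 0.0892]
orientation: [-1.436, 0.757, -0.756]
force: [-2.6, -2.3, -0.8]
opening: 0.349
```

Run:
```python
from h import *
s=read_state(); print(s['t'],s['tool_pos'],s['joints'].round(2),s['opening'],s['force'])
C=np.array([.561,-.0942]); p=s['tool_pos'][:2]
a0=np.arctan2(*(p-C)[::-1]); r=np.hypot(*(p-C)); print(a0,r)
for k in range(1,9):
    a=a0+.025*k; q=C+.128*np.array([np.cos(a),np.sin(a)]); print(k,((q-p)*1000).round(1), .025*k)
print('tangential force',s['force'][:2]@[-np.sin(a0),np.cos(a0)])
```

```text
19.4 [ 0.63220723 -0.20090152  0.08915022] [ 0.66  0.64 -0.6   1.41  0.37  1.21  0.62] 0.3488338871821097 [-2.62691451 -2.32701531 -0.79318334]
-0.982320957596376 0.12827970894811866
1 [2.5 2. ] 0.025
2 [5.1 3.9] 0.05
3 [7.6 5.9] 0.07500000000000001
4 [10.1  7.9] 0.1
5 [12.6  9.9] 0.125
6 [15. 12.] 0.15000000000000002
7 [17.3 14.2] 0.17500000000000002
8 [19.6 16.5] 0.2
tangential force -3.476746925178986
```

Emit:
step_arm --pt "2.5 2 0 0.025 -0.3" --pt "4 3 0 0.04 -0.3" --pt "4 3 0 0.04 -0.3"

```text
t: 19.7
tool_pos: [0.6365, -0.1978, 0.0892]
orientation: [-1.448, 0.724, -0.724]
force: [-3.3, -3.8, 0.3]
opening: 0.349
```

Emit:
step_arm --pt "1.5 1.2 0 0.015 -0.3" --pt "1.5 1.2 0 0.015 -0.3"

```text
t: 19.9
tool_pos: [0.6366, -0.1976, 0.0891]
orientation: [-1.454, 0.716, -0.712]
force: [-9.5, -4.3, 4.1]
opening: 0.35
```

Emit:
step_arm --pt "1.5 1.2 0 0 -0.3" --pt "1.5 1.2 0 0 -0.3"

```text
t: 20.1
tool_pos: [0.6366, -0.1976, 0.089]
orientation: [-1.456, 0.719, -0.712]
force: [-17.7, -5.8, 7.9]
opening: 0.351
```

Run:
```python
from h import *
c=snap('wrist','w10'); s=read_state(); print(s['t'],s['tool_pos'],s['opening'],s['force'])
```

```text
20.15 [ 0.63661886 -0.1976425   0.08894123] 0.3491360451468434 [-17.37550075  -5.27235495   8.10471908]
```

View pics/w10.png

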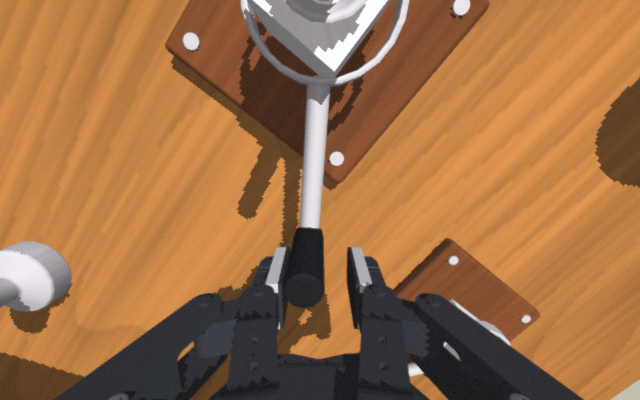

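Emit:
step_arm --pt "-3 -2.4 0 0 -0.3" --pt "-6 -5 0 0 -0.3" --pt "-6 -5 0 0 0" --pt "-6 -5 0 0 0.2" --pt "-6 -5 0 0 0.4" --pt "-6 -5 10 0 0.4" --pt "-6 -5 35 0 0.4" --pt "-6 -5 75 0 0.4" --pt "-6 -5 115 0 0.4" --pt "-6 -5 155 0 0.4" --pt "-6 -5 180 0 0.4" --pt "-6 -5 180 0 0.4"

```text
t: 21.35
tool_pos: [0.6357, -0.1993, 0.2753]
orientation: [-1.449, 0.705, -0.718]
force: [-0.6, -0.0, -0.1]
opening: 0.7
```

Run:
```python
from h import *
c=snap('wrist','w11'); s=read_state(); print(s['t'],s['tool_pos'],s['opening'],s['force'])
snap('scene','s5'); snap('top','t5')
C=np.array([.561,-.0942]); c=wcam('w11')
for q in (1.1,1.2):
    a=-.01-2.171+q; X=list(C+.125*np.array([np.cos(a),np.sin(a)]))+[.122]; print(q,X,proj(c,X),proj(np.load('pics/t5.npz'),X))
print(proj(c,[.561,-.0942,.21]),proj(np.load('pics/s5.npz'),[.561,-.0942,.21]))
```

```text
21.4 [ 0.63491137 -0.19934766  0.27246479] 0.6986526385988387 [ 0.71154701  0.56126084 -0.70626183]
1.1 [np.float64(0.6198057713562108), np.float64(-0.20450358677396246), 0.122] [301.46902011 181.79419047] [393.18309726 173.3471805 ]
1.2 [np.float64(0.6305239713778615), np.float64(-0.1980817472121561), 0.122] [313.69908526 183.19438012] [390.03503455 168.55219913]
[325.46698346  19.65717769] [318.9835237  144.80472017]
```

View pics/w11.png

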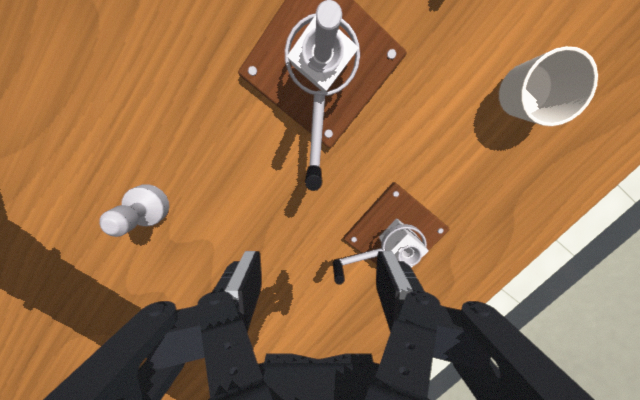

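View pics/s5.png

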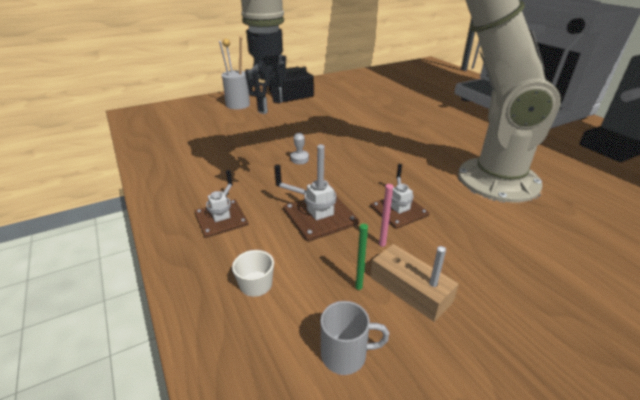

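Emit:
step_arm --pt "0 0 0 0 0.4" --pt "0 0 0 0 0.4" --pt "0 0 0 0 0.4"

```text
t: 21.8
tool_pos: [0.6334, -0.1998, 0.2683]
orientation: [-1.451, 0.714, -0.711]
force: [-0.3, -0.0, 0.4]
opening: 0.702
```

```bash
python3 -c "
from station import *
s=read_state(); print(s['t'],s['force']); print(finish_job())"
```

```text
21.8 [-0.25212343 -0.02515288  0.35578712]
the job is handed in; nothing more can be done
None
```

The round column is in the largest stand's collet, on its depth stop, with the lever swung round to closed. I handed the job in at 21.8 s of the 72 s; no verdict was reported.

- **Column:** I fed it in foot first through about 10–14 N of ball and column drag. At about 65 mm below the mouth the height stopped changing (0.1668 to 0.1667 m) while the wrist force rose to 33 N. I took that as the stop, eased back to about 10 N, and let go.
- **Lever:** I swung it anticlockwise with the knob caged loosely between the fingers. At the end the tool did not move while the force climbed to about 20 N. I backed off and lifted clear.

**Last checks:** The wrist picture shows the knob at about (314, 180), against (314, 183) predicted for 1.2 rad. The column stands upright with its top at the expected height. The hexagonal column is in its block, the cup, pitcher and tamper appear where they were, and the force on the tool was about zero.

**Disagreements:** The measured tool position differed from the commanded one by up to 2.6 mm during the approach, which I corrected as I inserted. The foot brushed the bore wall lightly once, about 1.4 N sideways, and I centred it. No check failed.

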